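Load a blood-sample rack through the loader's spring flap

ROBOT

A 6-joint arm with a two-finger parallel gripper is mounted at the origin on the work surface. World frame = base frame: x ahead of the robot, y to its left, z up, the work surface at z = 0. Lengths are in m, angles in degrees, forces in N, time in s.
With the tool pointing down it reaches from about 0.35 to 0.875 m from the base axis. Payload 4.2 kg.
Tool frame: the origin (TCP) lies midway between the tips of the shut fingers; the grasp point (between the pads) lies 19 mm behind it; z points along the fingers, y is the line along which they close (so a half turn about z gives the same grasp; the last joint's range is limited). The gripper opens to 87 mm and grips with 3 to 60 N. Pads are 19 mm wide; open, the fingers measure 117 mm over their backs; the gripper's body (75 mm by 190 mm) begins 51 mm behind the grasp point.
Start: joints at [83.514, 22.042, 0.453, 0, -68.411, -14.817], TCP at [0.227, 0.582, 0.223] pointing down, gripper open.
Joint ranges: [-179.83, 179.83], [-69.29, 118.12], [-61.27, 80.66], [-181.25, 117.63], [-171.15, -9.14], [-177.46, 177.46]. Speed limits (degrees/s): [159.86, 159.86, 180, 180, 180, 180].

INTERFACE

Orientations are given as a 3x3 rotation matrix whose columns are the frame's x, y, z axes.
In Python, from station import r, cams gives the robot as it stands.
- The arm moves only by the tool play_rows, never from a script. Its argument "commands" is text: rows parted by semicolons, each of 6 numbers parted by spaces: the shift along the world's x, y, z normalised to -1 to 1, where 1 is 30 mm, then the turn, a rotation vector about the world's x, y, z normalised to -1 to 1, where 1 is 0.15 rad. A call has 1 to 20 rows; each row shifts and turns the commanded pose from where the row before left it; what a row does not reach is not made up. A row lasts 1/10 s, in which the tool goes at most 50 mm and 8.59 degrees, less where a joint would pass 70% of its speed; a pose out of reach is approached as far as the arm can. A call with a number of a shift or a turn outside -1 to 1 is refused whole. A call with a gripper value outside its range is refused whole. "grip" is the finger opening in mm, from 0 to 87, set as the call begins (left out, the last holds). The fingers move at their own pace and stop on an object; the grip force is fixed at half the most. Time passes only in rows, so rows that do not move let the fingers close. It gives the time, the measured TCP pose, the force, the opening and the grip force at its end, in the units of the state.
- r.sense(): the state, without advancing time (a new reading comes with each control period).
- cams.capture(name): name is "scene" or "top"; returns (picture, depth): 384x512x3 uint8, blue, green, red; 384x512 float32, m along the optical axis (not along the pixel's ray), 0 where there is no reading.
- cams.camera_info(name): a dict with "mtx" (3x3 intrinsics, pixels), "k1" (the pictures are not rectified: a ray, as slopes to the right and down, at radius r is drawn at 1 + k1 r^2 times it, then the intrinsics apply), "R" (3x3) and "t" (3): a world point X has camera coordinates R X + t. Camera axes: x right, y down, z forward; pixel columns grow to the right and rows downward; lengths in m; the calibration is good to about 2 mm. A picture is of the moment at which its call begins. camera_info takes no time and is no camera call.
- r.finish_job(): hands the job in; it is judged then, once.
The state is a dict: "time_s": time; "joints": joint angles; "joint_velocities": joint speeds; "effort": joint torques, N m; "tcp_pos": TCP position; "ee_rot": TCP orientation; "wrist_force": force on the tool from outside, world axes, zero at the start; "moment": the same for the moment, N m; "gripper_width": opening from 0.0 (shut) to 1.0 (fully open); "gripper_force": force on a finger pad.
Only numpy, scipy, OpenCV 4.12 (cv2) and the standard library are available. Lean on these libraries where they do the work, as an engineer would, in place of code of your own. Each camera call takes 0.05 s, during which the arm holds its last target. There are 200 camera calls.

TASK

Load the tube rack with the purple caps into the white sample loader: stand it on the open front of the lane with its tube end towards the orange spring flap, then slide it along the lane floor through the flap until its front has pressed the red sprung end switch at least halfway in (find the switch by feel: its depth differs each time). Let go and come away so that the flap springs shut behind the rack; handle it gently throughout, never wedging it or ramming the switch, and leave the red-capped rack alone.

Things in the scene. Friction and masses are not known exactly. Their poses are not given: they have to be found in the camera images.
- rack_grip (a point): Centre of the blue grip fin of the rack to load (PURPLE tube caps), 70 mm above the rack's underside. Grey block 120 (x) x 40 (y) x 45 mm high, 0.18-0.35 kg. Fin 22 (x) x 16 (y), from 45 to 90 above the underside. x points to the tube end: front face 105 ahead of this point, rear face 15 behind; z up. Grasp the fin across y from above.
- rack_front (a point): Middle of that rack's front face (tube end), 22.5 mm above its underside. The three tubes stand on the block 40, 66 and 92 ahead of the fin; cap tops 72 above the underside, caps 16 wide.
- other_grip (a point): The same fin point on the rack to leave alone: an identical rack with RED caps on the desk beside the first (which lies where varies).
- bay: The white sample loader, fixed on the desk (sizes here in mm). Origin on the desk under the middle of the gate; x is the feed direction into the machine, y to its left, z up. Level lane floor 12 above the desk, 104 wide, x = -150 to 280. Beyond, machine housing 125 high. A rack standing on the lane floor has its grip point at z = 82.
- apron (a point): On the lane floor, middle of the open front part of the lane, 100 mm before the gate's middle. Dark steel guides 18 mm high beside it, 52 apart from loader x = -150 to -50, then narrowing to 47 at the gate.
- gate (a point): On the lane floor in the middle of the gate: two blue posts 46 mm high, 48 apart (loader x = -6 to 6), open on top. Beyond the gate guides 26 high, 47 apart (right side only from x = 57, leaving room for the flap).
- hood_edge (a point): Top front edge of the clear hood (98 mm above the desk) over loader x = 165 to 280; clear height inside 82 over the lane floor. From x = -150 to 165 the lane has no roof.
- flap_mid (a point): Middle of the orange flap (56 wide, 42 high, 3 mm thick), lower edge 2 mm above the lane floor, upright just behind the posts.
- flap (a joint): Angle of the flap: 0 shut; grows to 1.57 as it swings in the feed direction about its upright hinge at the right (-y) post. Sprung shut, 0.045 N m (shut) to 0.115 (open): it takes 4 to 10 N at the rack's front to swing it, with some side load to the left. Open it reaches 66 mm past the gate's middle: it shuts only when the rack's rear face has passed that.
- switch (a joint): Travel (m) of the red end switch, a 24 mm disc facing back along the lane, centred 34 mm above the desk under the hood: 0 out, 0.012 fully in. Its place is not measured: face, when out, at loader x = 192 to 232 mm. Spring 4 N to start + 1 N per mm (10 N at 6 mm, 16 N full in), damped; once the rack is let go it comes out and pushes the rack back those few mm, which is fine.
There are look-alikes about, which are no part of the job. What is shaped like the part that bears rack_grip but brown or green is not meant.

How it is judged (in metres and radians):
On the way, in this order (a step that is already met when the one before it is completed fails the run):
1. The purple-capped rack stands upright on the lane floor of the apron, tube end towards the flap, before the gate (x of rack_grip in the frame of bay between -0.165 and -0.1 m and z of rack_grip in the frame of bay between 0.078 and 0.087 m and y of rack_grip in the frame of bay between -0.01 and 0.01 m and angle between the x axis of rack_grip and the x axis of bay, either way round below 0.2 rad and x of bay in the frame of rack_grip above 0.05 m and angle between rack_grip's own z axis and vertical below 0.1 rad and value of joint flap below 0.2 rad), for 0.2 s.
2. The rack, low in the lane, is part way through the gate and holds the flap open (z of rack_grip in the frame of bay between 0.076 and 0.092 m and y of rack_grip in the frame of bay between -0.008 and 0.008 m and angle between rack_grip's own z axis and vertical below 0.15 rad and x of rack_grip in the frame of bay between -0.08 and 0.04 m and value of joint flap above 0.8 rad), for 0.2 s.
3. The rack has pressed the end switch in by 5 mm or more, low in the lane (z of rack_grip in the frame of bay between 0.076 and 0.092 m and y of rack_grip in the frame of bay between -0.008 and 0.008 m and angle between rack_grip's own z axis and vertical below 0.15 rad and x of rack_grip in the frame of bay above 0.07 m and value of joint switch above 0.005 m), for 0.2 s.
At the end, for the whole second after the job is handed in: The purple-capped rack stands at rest upright on the lane floor, wholly behind the gate (grip point more than 72 mm past it, within 8 mm of the lane's middle), and the flap is shut behind it (under 0.1 rad) (z of rack_grip in the frame of bay between 0.076 and 0.092 m and y of rack_grip in the frame of bay between -0.008 and 0.008 m and angle between rack_grip's own z axis and vertical below 0.15 rad and x of rack_grip in the frame of bay above 0.072 m and value of joint flap below 0.1 rad and linear speed of rack below 0.02 m/s); the robot touches nothing.
It fails at once if The rack wedged or forced in the gate or the lane behind it (more than 40 N on the loader or its flap), or dropped or banged onto the loader's front (more than 150 N) ((x of rack_grip in the frame of bay above -0.098 m and contact force between rack and bay above 40 N) or contact force between rack and bay above 150 N).
It fails at once if The end switch rammed (more than 20 N) (contact force between rack and stop above 20 N).
It fails at once if The robot strikes the loader or its flap (more than 25 N) (contact force between the arm and bay above 25 N).
It fails at once if The purple-capped rack tipped over (more than 35 degrees) (angle between rack_grip's own z axis and vertical above 0.6 rad).
It fails at once if The red-capped rack moved (more than 20 mm) (distance of other_grip from where it was at the start of the episode above 0.02 m).
It also fails if it takes over 72 s, if anything falls off the work surface, if the arm or the gripper's body presses on something with over 40 N, if the wrist force passes 120 N, or if a joint passes its speed limit or range.

## Working session

There is one attempt and no reset: what is moved stays moved. The work goes in short steps, Python scripts to look and compute and a tool call to move; the robot and the scene stay as the last step left them, time stands still between calls to the robot, and variables do not carry over. Pictures are saved under pics/ and viewed, at most 10 in all, crops included, and the job is handed in when it is done.

Besides the shell and the picture viewer there is one more tool, called after ">>>" by a JSON object that holds its "method" and its "body", one argument or row to a line. play_rows: Moves the arm, as the interface text tells. Scaled input: -1 to 1 covers 30 mm each way for a shift and 0.15 rad each way for a turn. Its arguments: {"type":"object","properties":{"commands":{"type":"string"},"grip":{"type":"number"}},"required":["commands"]}

```bash
mkdir -p pics
cat > h.py <<'E'
import numpy as np, cv2
from station import r, cams
def snap(n,f):
    im,d=cams.capture(n); cv2.imwrite(f'pics/{f}.png',im); np.save(f'pics/{f}.npy',d); return im,d
def cloud(n,d):
    c=cams.camera_info(n); K=np.array(c['mtx'],float); k=c['k1']
    h,w=d.shape; u,v=np.meshgrid(np.arange(w),np.arange(h))
    p=np.stack([u,v],-1).reshape(-1,1,2).astype(np.float64)
    s=cv2.undistortPoints(p,K,np.array([k,0,0,0,0.])).reshape(h,w,2)
    C=np.dstack([s*d[...,None],d])
    return (C-np.array(c['t']).ravel())@np.array(c['R'])
E
python3 - <<'E'
from h import *
a,_=snap('scene','s0'); b,_=snap('top','t0')
for n in('scene','top'):
    c=cams.camera_info(n);print(n,-np.array(c['R']).T@np.array(c['t']),np.array(c['R'])[2],c['mtx'][0][0])
cv2.imwrite('pics/both.png',np.vstack([cv2.resize(np.hstack([a,b]),(800,300))]))
cv2.imwrite('pics/t0b.png',cv2.resize(b,(800,600)));cv2.imwrite('pics/s0b.png',cv2.resize(a,(800,600)))
print(r.sense())
E
```

```text
scene [0.94018523 0.32335994 0.63857182] [-0.54955048 -0.44035208 -0.70998896] 381.0713038941007
top [ 0.38933089 -0.03272988  1.03946156] [ 0.10865425  0.0260207  -0.99373899] 479.7116046722069
{'time_s': 0.1, 'joints': array([ 8.35155720e+01,  2.20844786e+01,  3.88027889e-01, -2.41743290e-02,
       -6.84111169e+01, -1.48170068e+01]), 'joint_velocities': array([ 0.01654998, -0.07795107,  0.17482239,  0.12058178,  0.04216213,
        0.03756695]), 'effort': array([-4.98735026e-04, -3.91688347e+01,  1.87936538e+01,  4.23192590e+00,
        1.34864115e-02, -6.89171361e-05]), 'tcp_pos': array([0.22683652, 0.58180951, 0.22159459]), 'ee_rot': array([[ 9.31625620e-01, -3.63418962e-01, -6.01831249e-04],
       [-3.63419446e-01, -9.31623846e-01, -1.82106058e-03],
       [ 1.01127601e-04,  1.91526387e-03, -9.99998161e-01]]), 'wrist_force': array([-0.46546757,  1.7374704 , -0.50372306]), 'moment': array([-0.02023428, -0.02200917,  0.03749676]), 'gripper_force': 0.0, 'gripper_width': 1.002140010916797}
```

View pics/t0b.png

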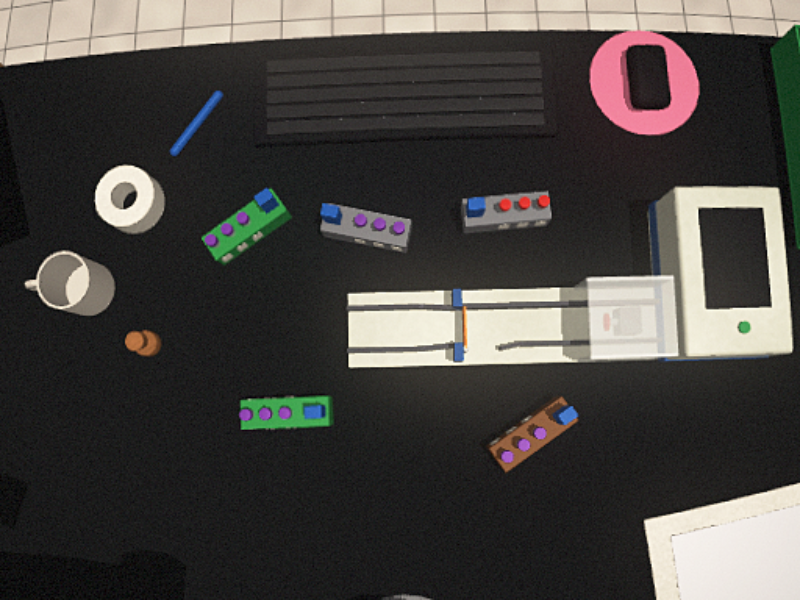

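View pics/s0b.png

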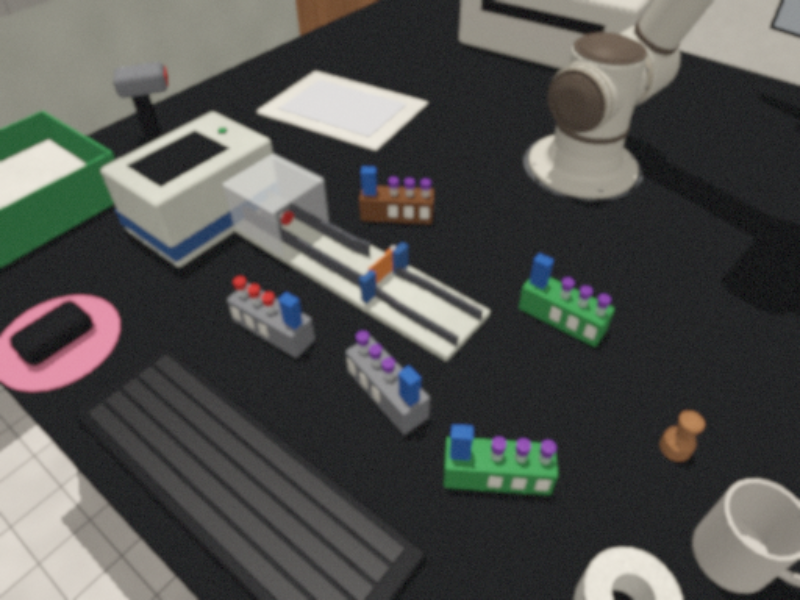

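Top view (800 px wide): the grey rack with purple caps has its fin at (331,213) and caps at (360–398,220–228). Other racks:
- Grey with red caps, fin (476,206): leave alone.
- Green racks at (265,199) and (313,411), brown rack at (567,415): look-alikes.

Only the first one is grey with purple caps, so it is the target. The loader runs from x=348 to 675 with its gate posts at (457,298) and (458,352), and it feeds to the right. The scene view agrees: the target's fin is at (410,385) and the switch is red at (287,216).

```bash
cat > m.py <<'E'
from h import *
def blobs(n,im,d,tag=''):
    P=cloud(n,d); H=cv2.cvtColor(im,cv2.COLOR_BGR2HSV)
    R={'blue':((100,120,50),(125,255,255)),'purple':((128,80,60),(155,255,255)),'orange':((8,170,120),(18,255,255)),'red':((0,170,100),(5,255,255))}
    out=[]
    for k,(lo,hi) in R.items():
        N,L,S,C=cv2.connectedComponentsWithStats(cv2.inRange(H,lo,hi))
        for i in range(1,N):
            if S[i,4]<12: continue
            m=(L==i)&(d>0); Q=P[m]
            if len(Q)<8: continue
            z=np.percentile(Q[:,2],95); T=Q[Q[:,2]>z-.006]
            out.append((k,C[i],S[i,4],z,T)); print(n,k,C[i].round(),S[i,4],'z95 %.3f'%z,'top mean',T.mean(0).round(4),'rng',T.min(0).round(3)[:2],T.max(0).round(3)[:2])
    return out
E
python3 - <<'E'
from m import *
for n,f in(('top','t0'),('scene','s0')):
    im=cv2.imread(f'pics/{f}.png');d=np.load(f'pics/{f}.npy'); blobs(n,im,d)
im=cv2.imread('pics/t0.png');d=np.load('pics/t0.npy');P=cloud('top',d)
# white lane floor: fit rectangle, gray block
g=(P[...,2]>.005)&(P[...,2]<.018)&(im.min(2)>110)
Q=P[g][:,:2].astype(np.float32); print('floor',len(Q),cv2.minAreaRect(Q),np.median(P[g][:,2]))
a=cv2.resize(im[110:240,190:380],None,fx=3,fy=3,interpolation=cv2.INTER_CUBIC)
cv2.imwrite('pics/c1.png',a)
E
```

```text
top blue [125.  78.] 324 z95 0.016 top mean [0.7906 0.2882 0.0126] rng [0.743 0.249] [0.838 0.327]
top blue [170. 128.] 143 z95 0.091 top mean [0.6511 0.1684 0.0886] rng [0.64  0.156] [0.664 0.182]
top blue [304. 132.] 140 z95 0.092 top mean [ 0.633  -0.1107  0.0891] rng [ 0.624 -0.122] [ 0.641 -0.1  ]
top blue [417. 139.] 56 z95 0.042 top mean [ 0.6248 -0.3633  0.0393] rng [ 0.603 -0.366] [ 0.644 -0.362]
top blue [211. 136.] 145 z95 0.091 top mean [0.6298 0.0814 0.0891] rng [0.62  0.069] [0.639 0.092]
top blue [292. 190.] 57 z95 0.060 top mean [ 0.5138 -0.0827  0.0577] rng [ 0.503 -0.088] [ 0.525 -0.078]
top blue [293. 225.] 59 z95 0.059 top mean [ 0.4421 -0.0826  0.0573] rng [ 0.432 -0.088] [ 0.454 -0.078]
top blue [478. 229.] 12 z95 0.046 top mean [ 0.4207 -0.4753  0.0453] rng [ 0.42  -0.481] [ 0.421 -0.469]
top blue [442. 230.] 17 z95 0.047 top mean [ 0.4219 -0.3917  0.0444] rng [ 0.422 -0.405] [ 0.422 -0.38 ]
top blue [201. 263.] 103 z95 0.091 top mean [0.3687 0.1064 0.0891] rng [0.362 0.096] [0.376 0.116]
top blue [362. 265.] 129 z95 0.091 top mean [ 0.3558 -0.2169  0.0888] rng
[... 3746 characters left out ...]
g [0.593 0.236] [0.607 0.251]
scene orange [245. 170.] 85 z95 0.052 top mean [ 0.4709 -0.093   0.0502] rng [ 0.455 -0.095] [ 0.49  -0.091]
scene red [184. 139.] 23 z95 0.044 top mean [ 0.4769 -0.2867  0.0407] rng [ 0.471 -0.288] [ 0.483 -0.285]
scene red [153. 180.] 47 z95 0.073 top mean [ 0.6394 -0.2031  0.0716] rng [ 0.632 -0.212] [ 0.646 -0.196]
scene red [163. 185.] 34 z95 0.073 top mean [ 0.6373 -0.1758  0.0718] rng [ 0.631 -0.184] [ 0.643 -0.17 ]
scene red [171. 190.] 37 z95 0.073 top mean [ 0.6356 -0.1502  0.0715] rng [ 0.629 -0.159] [ 0.642 -0.145]
floor 7987 ((0.4166603088378906, -0.03845226764678955), (0.8705703020095825, 0.9851709604263306), 10.415529251098633) 0.01038794041348976
```

View pics/c1.png

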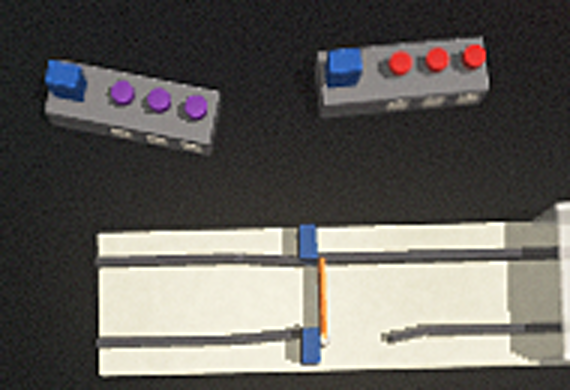

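Run:
```python
from m import *
for n,f in(('top','t0'),('scene','s0')):
    im=cv2.imread(f'pics/{f}.png');d=np.load(f'pics/{f}.npy');P=cloud(n,d)
    g=(P[...,2]>.005)&(P[...,2]<.020)&(im.min(2)>90)&(P[...,0]>.38)&(P[...,0]<.58)&(P[...,1]<.12)&(P[...,1]>-.23)
    Q=P[g]; print(n,len(Q),'z',np.median(Q[:,2]),'front y',np.percentile(Q[:,1],[99,99.9]))
    for lo,hi in((-.20,-.11),(-.07,.05)):
      pass
    ys=np.arange(-.2,.055,.01); E=[]
    for y in ys:
        s=Q[abs(Q[:,1]-y)<.005]
        if len(s)>5: E.append((y,s[:,0].min(),s[:,0].max()))
    E=np.array(E)
    for k in(1,2): print('edge',np.polyfit(E[:,0],E[:,k],1), np.std(E[:,k]-np.polyval(np.polyfit(E[:,0],E[:,k],1),E[:,0])).round(4))
    # dark guides: 
    m=(P[...,2]>.024)&(P[...,2]<.042)&(P[...,0]>.42)&(P[...,0]<.54)&(im.max(2)<110)
    G=P[m]
    for y in np.arange(-.16,.07,.02):
        s=G[abs(G[:,1]-y)<.01]; a=s[s[:,0]<.48];b=s[s[:,0]>.48]
        if len(a)>3 and len(b)>3: print('y %.2f'%y,'R',np.median(a[:,0]).round(4),a[:,0].max().round(4),'L',np.median(b[:,0]).round(4),b[:,0].min().round(4),'mid',((np.median(a[:,0])+np.median(b[:,0]))/2).round(4))
```

```text
top 5495 z 0.01108947194428444 front y [0.0633402  0.06622366]
edge [0.00558437 0.42769119] 0.0006
edge [0.005464  0.5300536] 0.0006
y -0.16 R 0.4508 0.4532 L 0.5039 0.5016 mid 0.4773
y -0.14 R 0.4476 0.4494 L 0.5044 0.5017 mid 0.476
y -0.10 R 0.4736 0.4787 L 0.5034 0.4808 mid 0.4885
y -0.08 R 0.4441 0.4542 L 0.5034 0.5009 mid 0.4737
y -0.06 R 0.4506 0.4547 L 0.5056 0.5031 mid 0.4781
y -0.04 R 0.4492 0.453 L 0.506 0.5036 mid 0.4776
y -0.02 R 0.4494 0.4518 L 0.5066 0.5045 mid 0.478
y -0.00 R 0.4499 0.4523 L 0.5072 0.5047 mid 0.4785
y 0.02 R 0.4504 0.4526 L 0.5079 0.5054 mid 0.4791
y 0.04 R 0.4491 0.4529 L 0.5064 0.5046 mid 0.4778
y 0.06 R 0.4493 0.4519 L 0.5069 0.5046 mid 0.4781
scene 2871 z 0.012373339062000574 front y [0.06499612 0.06591587]
edge [-0.14395111  0.43098325] 0.0217
edge [0.00090556 0.53124681] 0.0003
y -0.16 R 0.4523 0.4557 L 0.5076 0.5043 mid 0.4799
y -0.14 R 0.4493 0.4516 L 0.5074 0.5039 mid 0.4783
y -0.08 R 0.4521 0.4571 L 0.515 0.502 mid 0.4836
y -0.06 R 0.4536 0.4566 L 0.5079 0.5038 mid 0.4808
y -0.04 R 0.4528 0.455 L 0.5101 0.5067 mid 0.4814
y -0.02 R 0.4522 0.4548 L 0.5104 0.5072 mid 0.4813
y -0.00 R 0.4522 0.4538 L 0.5103 0.5072 mid 0.4812
y 0.02 R 0.4521 0.4543 L 0.51 0.5073 mid 0.4811
y 0.04 R 0.4521 0.4538 L 0.5102 0.5068 mid 0.4812
y 0.06 R 0.4527 0.4543 L 0.5101 0.5081 mid 0.4814
```

The crop confirms it: grey block, purple caps at (122–196, 92–107), blue fin at (66,80), with the red-capped rack next to it. The fin is at about (0.630, 0.081) with the rack heading about −103.4°. The lane axis is x≈0.4795 heading about −90.2°, with the gate at y≈−0.084.

>>> {"method": "play_rows", "body": {
  "commands": "0.79 -0.98 0 0 0 -0.562;0.79 -0.98 0 0 0 -0.562;0.79 -0.98 0 0 0 -0.562;0.79 -0.98 0 0 0 -0.562;0.79 -0.98 0 0 0 -0.562;0.79 -0.98 0 0 0 -0.562;0.79 -0.98 0 0 0 -0.562;0.79 -0.98 0 0 0 -0.562;0.79 -0.98 0 0 0 -0.562;0.79 -0.98 0 0 0 -0.562;0.79 -0.98 0 0 0 -0.562;0.79 -0.98 0 0 0 -0.562;0.79 -0.98 0 0 0 -0.562;0.79 -0.98 0 0 0 -0.562;0.79 -0.98 0 0 0 -0.562;0.79 -0.98 0 0 0 -0.562;0.79 -0.98 0 0 0 -0.562;0 0 0 0 0 0;0 0 0 0 0 0",
  "grip": 60
}}

```text
time_s: 2.0
tcp_pos: [0.6298, 0.0817, 0.2214]
ee_rot: [[-0.233, -0.972, -0.002], [-0.972, 0.233, -0.0], [0.001, 0.002, -1.0]]
wrist_force: [-1.0, -0.0, -0.4]
gripper_width: 0.687
gripper_force: 0.0
```

>>> {"method": "play_rows", "body": {
  "commands": "0 -0.02 -0.7 0 0 0;0 0 -0.7 0 0 0;0 0 -0.7 0 0 0;0 0 -0.7 0 0 0;0 0 -0.7 0 0 0;0 0 -0.7 0 0 0;0 0 -0.7 0 0 0;0 0 -0.4 0 0 0;0 0 -0.2 0 0 0;0 0 0 0 0 0;0 0 0 0 0 0"
}}

```text
time_s: 3.1
tcp_pos: [0.6305, 0.0823, 0.0585]
ee_rot: [[-0.231, -0.973, 0.002], [-0.973, 0.231, 0.0], [-0.001, -0.001, -1.0]]
wrist_force: [0.6, 0.3, 0.4]
gripper_width: 0.688
gripper_force: 0.0
```

Run:
```python
from m import *
im,_=snap('scene','s1'); cv2.imwrite('pics/c2.png',cv2.resize(im[150:330,170:370],None,fx=3,fy=3))
```

```text
(no output)
```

View pics/c2.png

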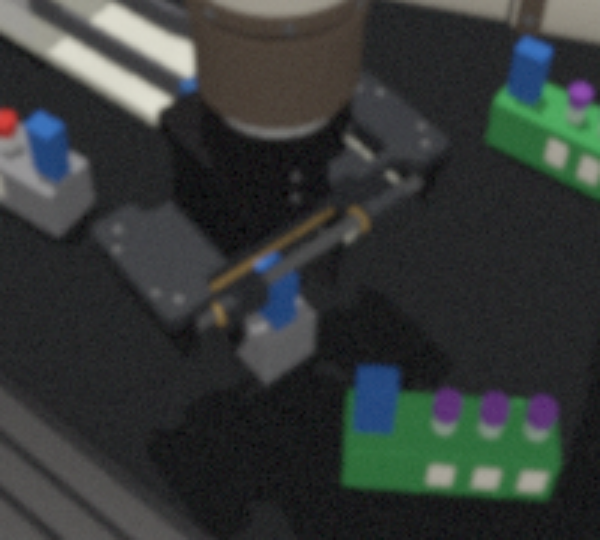

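The fin (270–290, 260–320 in the crop) stands between the open fingers, so I'll close on it.

>>> {"method": "play_rows", "body": {
  "commands": "0 0 0 0 0 0;0 0 0 0 0 0;0 0 0 0 0 0;0 0 0 0 0 0;0 0 0 0 0 0;0 0 0 0 0 0;0 0 0 0 0 0;0 0 0 0 0 0",
  "grip": 0
}}

```text
time_s: 3.95
tcp_pos: [0.6298, 0.0819, 0.0575]
ee_rot: [[-0.232, -0.973, -0.0], [-0.973, 0.232, -0.0], [0.0, 0.0, -1.0]]
wrist_force: [-0.2, 0.3, 0.5]
gripper_width: 0.182
gripper_force: 30.0
```

>>> {"method": "play_rows", "body": {
  "commands": "0 0 0.3 0 0 0;0 0 0.6 0 0 0;0 0 0.6 0 0 0;0 0 0.6 0 0 0;0 0 0.6 0 0 0;0 0 0.3 0 0 0;-0.4 -0.1 0 0 0 0.13;-0.8 -0.2 0 0 0 0.255;-0.8 -0.2 0 0 0 0.255;-0.8 -0.2 0 0 0 0.255;-0.8 -0.2 0 0 0 0.255;-0.8 -0.2 0 0 0 0.255;-0.6 -0.1 0 0 0 0.135;0 0 0 0 0 0;0 0 0 0 0 0;0 0 0 0 0 0"
}}

```text
time_s: 5.55
tcp_pos: [0.4808, 0.0462, 0.1477]
ee_rot: [[-0.003, -1.0, 0.001], [-1.0, 0.003, 0.0], [-0.0, -0.001, -1.0]]
wrist_force: [-0.6, 0.6, -3.9]
gripper_width: 0.183
gripper_force: 30.0
```

Run:
```python
from m import *
print(r.sense()['ee_rot'].round(4))
for n in('top','scene'):
    im,d=snap(n,n+'2'); blobs(n,im,d)
```

```text
[[-3.1e-03 -1.0e+00  9.0e-04]
 [-1.0e+00  3.1e-03  2.0e-04]
 [-2.0e-04 -9.0e-04 -1.0e+00]]
top blue [125.  78.] 323 z95 0.015 top mean [0.791  0.2879 0.0121] rng [0.745 0.25 ] [0.84  0.327]
top blue [170. 128.] 144 z95 0.091 top mean [0.6512 0.1683 0.0892] rng [0.64  0.157] [0.663 0.182]
top blue [304. 132.] 138 z95 0.091 top mean [ 0.6326 -0.1109  0.0889] rng [ 0.624 -0.122] [ 0.641 -0.1  ]
top blue [417. 139.] 53 z95 0.041 top mean [ 0.6246 -0.3632  0.0389] rng [ 0.603 -0.365] [ 0.643 -0.362]
top blue [292. 190.] 57 z95 0.061 top mean [ 0.514  -0.0829  0.0576] rng [ 0.504 -0.088] [ 0.525 -0.078]
top blue [293. 225.] 60 z95 0.060 top mean [ 0.4423 -0.0826  0.0573] rng [ 0.432 -0.089] [ 0.454 -0.078]
top blue [442. 230.] 17 z95 0.045 top mean [ 0.4219 -0.3931  0.0435] rng [ 0.421 -0.408] [ 0.422 -0.382]
top blue [201. 263.] 103 z95 0.092 top mean [0.369  0.1058 0.089 ] rng [0.362 0.096] [0.376 0.116]
top blue [362. 265.] 128 z95 0.091 top mean [ 0.3559 -0.2168  0.0888] rng [ 0.345 -0.229] [ 0.366 -0.205]
top purple [155. 139.] 44 z95 0.075 top mean [0.6289 0.2014 0.0719] rng [0.622 0
[... 3076 characters left out ...]
 top mean [0.6155 0.2218 0.0727] rng [0.608 0.215] [0.622 0.229]
scene purple [351. 286.] 101 z95 0.074 top mean [0.6011 0.2442 0.0727] rng [0.593 0.236] [0.608 0.251]
scene orange [244. 171.] 68 z95 0.050 top mean [ 0.4761 -0.0934  0.0479] rng [ 0.464 -0.095] [ 0.486 -0.092]
scene red [184. 139.] 20 z95 0.043 top mean [ 0.4774 -0.2865  0.0403] rng [ 0.469 -0.288] [ 0.484 -0.285]
scene red [153. 180.] 47 z95 0.073 top mean [ 0.6399 -0.2026  0.0716] rng [ 0.631 -0.212] [ 0.646 -0.196]
scene red [162. 185.] 35 z95 0.073 top mean [ 0.6371 -0.1758  0.0717] rng [ 0.63  -0.182] [ 0.643 -0.17 ]
scene red [171. 190.] 35 z95 0.074 top mean [ 0.6356 -0.1502  0.0717] rng [ 0.629 -0.157] [ 0.642 -0.144]
```

Measured with the same camera, the rack sits 2 mm to +x of the lane axis and its heading matches. I'll correct that and lower.

>>> {"method": "play_rows", "body": {
  "commands": "-0.06 0 -0.3 0 0 0;0 0 -0.5 0 0 0;0 0 -0.5 0 0 0;0 0 -0.4 0 0 0;0 0 -0.3 0 0 0;0 0 -0.2 0 0 0;0 0 0 0 0 0;0 0 0 0 0 0"
}}

```text
time_s: 6.45
tcp_pos: [0.4785, 0.046, 0.0817]
ee_rot: [[-0.003, -1.0, 0.0], [-1.0, 0.003, -0.0], [0.0, -0.0, -1.0]]
wrist_force: [0.1, -0.0, -2.7]
gripper_width: 0.18
gripper_force: 30.0
```

>>> {"method": "play_rows", "body": {
  "commands": "0 0 -0.1 0 0 0;0 0 -0.1 0 0 0;0 0 -0.07 0 0 0;0 0 -0.05 0 0 0;0 0 0 0 0 0;0 0 0 0 0 0"
}}

```text
time_s: 7.05
tcp_pos: [0.4782, 0.0459, 0.072]
ee_rot: [[-0.003, -1.0, 0.0], [-1.0, 0.003, -0.0], [0.0, -0.0, -1.0]]
wrist_force: [0.0, -0.0, -2.6]
gripper_width: 0.184
gripper_force: 30.0
```

>>> {"method": "play_rows", "body": {
  "commands": "0.02 0 -0.03 0 0 0;0 0 -0.03 0 0 0;0 0 0 0 0 0;0 0 0 0 0 0"
}}

```text
time_s: 7.45
tcp_pos: [0.4787, 0.0459, 0.0701]
ee_rot: [[-0.003, -1.0, -0.0], [-1.0, 0.003, -0.0], [0.0, 0.0, -1.0]]
wrist_force: [0.5, 0.1, -3.2]
gripper_width: 0.182
gripper_force: 30.0
```

>>> {"method": "play_rows", "body": {
  "commands": "0 0 -0.02 0 0 0;0 0 -0.01 0 0 0;0 0 0 0 0 0;0 0 0 0 0 0"
}}

```text
time_s: 7.85
tcp_pos: [0.4789, 0.046, 0.0695]
ee_rot: [[-0.003, -1.0, 0.0], [-1.0, 0.003, 0.0], [-0.0, -0.0, -1.0]]
wrist_force: [-0.3, 0.6, -0.9]
gripper_width: 0.18
gripper_force: 30.0
```

>>> {"method": "play_rows", "body": {
  "commands": "0 -0.1 0 0 0 0;0 -0.15 0 0 0 0;0 -0.2 0 0 0 0;0 -0.2 0 0 0 0;0 -0.15 0 0 0 0;0 -0.1 0 0 0 0;0 0 0 0 0 0"
}}

```text
time_s: 8.55
tcp_pos: [0.4788, 0.0182, 0.0694]
ee_rot: [[-0.004, -1.0, 0.0], [-1.0, 0.004, -0.0], [0.0, -0.0, -1.0]]
wrist_force: [0.8, -1.3, -0.8]
gripper_width: 0.179
gripper_force: 30.0
```

>>> {"method": "play_rows", "body": {
  "commands": "0 -0.1 0 0 0 0;0 -0.1 0 0 0 0;0 -0.1 0 0 0 0;0 -0.1 0 0 0 0;0 -0.1 0 0 0 0;0 0 0 0 0 0"
}}

```text
time_s: 9.15
tcp_pos: [0.4801, 0.005, 0.0697]
ee_rot: [[-0.003, -1.0, 0.003], [-1.0, 0.003, 0.002], [-0.002, -0.003, -1.0]]
wrist_force: [1.4, 6.0, 0.6]
gripper_width: 0.18
gripper_force: 30.0
```

>>> {"method": "play_rows", "body": {
  "commands": "-0.02 -0.1 0 0 0 0;-0.01 -0.1 0 0 0 0;0 -0.1 0 0 0 0;0 -0.1 0 0 0 0;0 -0.1 0 0 0 0;0 -0.1 0 0 0 0;0 0 0 0 0 0"
}}

```text
time_s: 9.85
tcp_pos: [0.4792, -0.0139, 0.0697]
ee_rot: [[-0.002, -1.0, 0.003], [-1.0, 0.002, 0.001], [-0.001, -0.003, -1.0]]
wrist_force: [3.3, 4.0, -1.5]
gripper_width: 0.184
gripper_force: 30.0
```

>>> {"method": "play_rows", "body": {
  "commands": "0 -0.1 0 0 0 0;0 -0.1 0 0 0 0;0 -0.1 0 0 0 0;0 -0.1 0 0 0 0;0 -0.1 0 0 0 0;0 -0.1 0 0 0 0;0 0 0 0 0 0"
}}

```text
time_s: 10.55
tcp_pos: [0.4778, -0.0327, 0.0694]
ee_rot: [[-0.003, -1.0, -0.0], [-1.0, 0.003, -0.0], [0.0, 0.0, -1.0]]
wrist_force: [1.4, 1.9, 1.1]
gripper_width: 0.181
gripper_force: 30.0
```

Run:
```python
from m import *
im,d=snap('top','t3')
blobs('top',im[:, :],np.where(np.arange(512)[None,:]*0+np.arange(384)[:,None]>160,d,0)*(np.arange(384)[:,None]<245))
cv2.imwrite('pics/c3.png',cv2.resize(im[150:260,210:440],None,fx=3,fy=3))
```

```text
top blue [293. 225.] 59 z95 0.060 top mean [ 0.4418 -0.0825  0.0573] rng [ 0.431 -0.088] [ 0.452 -0.078]
top blue [478. 229.] 12 z95 0.046 top mean [ 0.4208 -0.475   0.0433] rng [ 0.421 -0.482] [ 0.421 -0.468]
top blue [444. 230.] 21 z95 0.046 top mean [ 0.4218 -0.3927  0.0442] rng [ 0.422 -0.405] [ 0.422 -0.382]
top purple [302. 206.] 49 z95 0.085 top mean [ 0.478  -0.0994  0.0831] rng [ 0.472 -0.106] [ 0.484 -0.092]
top purple [315. 206.] 50 z95 0.086 top mean [ 0.4783 -0.1255  0.0836] rng [ 0.471 -0.132] [ 0.485 -0.118]
top orange [312. 219.] 32 z95 0.057 top mean [ 0.4529 -0.1225  0.0548] rng [ 0.448 -0.145] [ 0.459 -0.099]
```

View pics/c3.png

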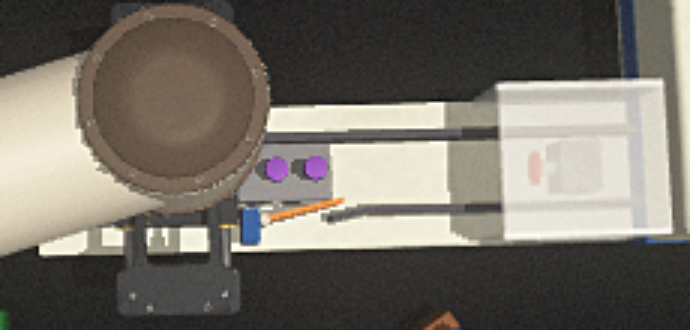

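The rack (240–330, 150–200 in the crop) is through the gate, centred, with the flap held open at (265–343, 200–218). I'll continue.

>>> {"method": "play_rows", "body": {
  "commands": "0 -0.1 0 0 0 0;0 -0.1 0 0 0 0;0 -0.1 0 0 0 0;0 -0.1 0 0 0 0;0 -0.1 0 0 0 0;0 -0.1 0 0 0 0;0 -0.1 0 0 0 0;0 -0.1 0 0 0 0;0 0 0 0 0 0"
}}

```text
time_s: 11.5
tcp_pos: [0.4779, -0.0567, 0.0694]
ee_rot: [[-0.003, -1.0, 0.0], [-1.0, 0.003, -0.0], [0.0, -0.0, -1.0]]
wrist_force: [2.7, 1.8, 3.3]
gripper_width: 0.18
gripper_force: 30.0
```

>>> {"method": "play_rows", "body": {
  "commands": "0 -0.1 0 0 0 0;0 -0.1 0 0 0 0;0 -0.1 0 0 0 0;0 -0.1 0 0 0 0;0 -0.1 0 0 0 0;0 -0.1 0 0 0 0;0 -0.1 0 0 0 0;0 -0.1 0 0 0 0;0 0 0 0 0 0"
}}

```text
time_s: 12.4
tcp_pos: [0.4779, -0.0804, 0.0694]
ee_rot: [[-0.003, -1.0, 0.0], [-1.0, 0.003, -0.0], [0.0, -0.0, -1.0]]
wrist_force: [1.1, 2.6, 4.3]
gripper_width: 0.183
gripper_force: 30.0
```

>>> {"method": "play_rows", "body": {
  "commands": "0 -0.1 0.01 0 0 0;0 -0.1 0 0 0 0;0 -0.1 0 0 0 0;0 -0.1 0 0 0 0;0 -0.1 0 0 0 0;0 -0.1 0 0 0 0;0 -0.1 0 0 0 0;0 -0.1 0 0 0 0;0 -0.1 0 0 0 0;0 -0.1 0 0 0 0;0 0 0 0 0 0"
}}

```text
time_s: 13.5
tcp_pos: [0.4776, -0.1108, 0.0694]
ee_rot: [[-0.003, -1.0, -0.001], [-1.0, 0.003, -0.0], [0.0, 0.001, -1.0]]
wrist_force: [1.9, -0.1, -0.3]
gripper_width: 0.183
gripper_force: 30.0
```

>>> {"method": "play_rows", "body": {
  "commands": "0 -0.1 0 0 0 0;0 -0.1 0 0 0 0;0 -0.1 0 0 0 0;0 -0.1 0 0 0 0;0 -0.1 0 0 0 0;0 -0.1 0 0 0 0;0 -0.1 0 0 0 0;0 -0.1 0 0 0 0;0 -0.1 0 0 0 0;0 -0.1 0 0 0 0;0 0 0 0 0 0"
}}

```text
time_s: 14.6
tcp_pos: [0.4777, -0.1407, 0.0694]
ee_rot: [[-0.003, -1.0, -0.0], [-1.0, 0.003, -0.0], [0.0, 0.0, -1.0]]
wrist_force: [2.3, -0.6, -2.2]
gripper_width: 0.184
gripper_force: 30.0
```

>>> {"method": "play_rows", "body": {
  "commands": "0 -0.1 0 0 0 0;0 -0.1 0 0 0 0;0 -0.1 0 0 0 0;0 -0.1 0 0 0 0;0 -0.1 0 0 0 0;0 -0.1 0 0 0 0;0 -0.1 0 0 0 0;0 -0.05 0 0 0 0;0 0 0 0 0 0"
}}

```text
time_s: 15.5
tcp_pos: [0.4771, -0.1631, 0.0695]
ee_rot: [[-0.003, -1.0, -0.001], [-1.0, 0.003, -0.0], [0.0, 0.001, -1.0]]
wrist_force: [0.9, -0.4, -0.6]
gripper_width: 0.177
gripper_force: 30.0
```

>>> {"method": "play_rows", "body": {
  "commands": "0 -0.05 0 0 0 0;0 -0.05 0 0 0 0;0 -0.05 0 0 0 0;0 -0.05 0 0 0 0;0 0 0 0 0 0"
}}

```text
time_s: 16.0
tcp_pos: [0.4776, -0.1688, 0.0694]
ee_rot: [[-0.003, -1.0, -0.001], [-1.0, 0.003, -0.0], [0.0, 0.001, -1.0]]
wrist_force: [-0.5, 0.1, -0.9]
gripper_width: 0.18
gripper_force: 30.0
```

>>> {"method": "play_rows", "body": {
  "commands": "0 -0.05 0 0 0 0;0 -0.05 0 0 0 0;0 -0.05 0 0 0 0;0 0 0 0 0 0"
}}

```text
time_s: 16.4
tcp_pos: [0.4778, -0.1734, 0.0694]
ee_rot: [[-0.003, -1.0, -0.0], [-1.0, 0.003, -0.0], [0.0, 0.0, -1.0]]
wrist_force: [-0.4, 0.4, -1.8]
gripper_width: 0.18
gripper_force: 30.0
```

>>> {"method": "play_rows", "body": {
  "commands": "0 -0.05 0 0 0 0;0 -0.05 0 0 0 0;0 -0.05 0 0 0 0;0 0 0 0 0 0"
}}

```text
time_s: 16.8
tcp_pos: [0.4778, -0.1779, 0.0695]
ee_rot: [[-0.003, -1.0, -0.0], [-1.0, 0.003, -0.0], [0.0, 0.0, -1.0]]
wrist_force: [-0.0, -0.9, -2.3]
gripper_width: 0.182
gripper_force: 30.0
```

>>> {"method": "play_rows", "body": {
  "commands": "0 -0.04 0 0 0 0;0 -0.04 0 0 0 0;0 -0.04 0 0 0 0;0 0 0 0 0 0"
}}

```text
time_s: 17.2
tcp_pos: [0.4778, -0.1803, 0.0696]
ee_rot: [[-0.003, -1.0, 0.0], [-1.0, 0.003, 0.001], [-0.001, -0.0, -1.0]]
wrist_force: [-0.6, 6.0, 0.8]
gripper_width: 0.178
gripper_force: 30.0
```

Contact with the switch at 6 N. I'll press gently.

>>> {"method": "play_rows", "body": {
  "commands": "0 -0.03 0 0 0 0;0 -0.03 0 0 0 0;0 -0.03 0 0 0 0;0 0 0 0 0 0;0 0 0 0 0 0"
}}

```text
time_s: 17.7
tcp_pos: [0.4779, -0.1825, 0.0697]
ee_rot: [[-0.003, -1.0, 0.0], [-1.0, 0.003, 0.002], [-0.002, -0.0, -1.0]]
wrist_force: [-0.0, 8.0, 1.7]
gripper_width: 0.18
gripper_force: 30.0
```

>>> {"method": "play_rows", "body": {
  "commands": "0 -0.03 0 0 0 0;0 -0.03 0 0 0 0;0 0 0 0 0 0;0 0 0 0 0 0"
}}

```text
time_s: 18.1
tcp_pos: [0.4779, -0.184, 0.0698]
ee_rot: [[-0.004, -1.0, 0.0], [-1.0, 0.004, 0.002], [-0.002, -0.0, -1.0]]
wrist_force: [-1.6, 9.6, 2.3]
gripper_width: 0.184
gripper_force: 30.0
```

>>> {"method": "play_rows", "body": {
  "commands": "0 -0.03 0 0 0 0;0 -0.03 0 0 0 0;0 -0.03 0 0 0 0;0 -0.03 0 0 0 0;0 0 0 0 0 0;0 0 0 0 0 0;0 0 0 0 0 0"
}}

```text
time_s: 18.8
tcp_pos: [0.4779, -0.187, 0.0699]
ee_rot: [[-0.004, -1.0, 0.0], [-1.0, 0.004, 0.003], [-0.003, -0.0, -1.0]]
wrist_force: [-1.0, 12.7, 4.3]
gripper_width: 0.177
gripper_force: 30.0
```

>>> {"method": "play_rows", "body": {
  "commands": "0 0 0 0 0 0;0 0.04 0 0 0 0;0 0.04 0.01 0 0 0;0 0.04 0 0 0 0;0 0.04 0 0 0 0;0 0 0 0 0 0"
}}

```text
time_s: 19.4
tcp_pos: [0.4778, -0.1831, 0.0698]
ee_rot: [[-0.003, -1.0, 0.0], [-1.0, 0.003, 0.002], [-0.002, -0.0, -1.0]]
wrist_force: [-0.7, 7.6, 0.1]
gripper_width: 0.18
gripper_force: 30.0
```

>>> {"method": "play_rows", "body": {
  "commands": "0 0 0 0 0 0;0 0 0 0 0 0;0 0 0 0 0 0;0 0 0 0 0 0;0 0 0 0 0 0;0 0 0 0 0 0",
  "grip": 45
}}

```text
time_s: 20.0
tcp_pos: [0.4778, -0.1847, 0.0698]
ee_rot: [[-0.003, -1.0, -0.0], [-1.0, 0.003, -0.0], [0.0, 0.0, -1.0]]
wrist_force: [0.3, -0.4, -0.2]
gripper_width: 0.508
gripper_force: 0.0
```

>>> {"method": "play_rows", "body": {
  "commands": "0 0 0.2 0 0 0;0 0 0.4 0 0 0;0 0 0.6 0 0 0;0 0 0.8 0 0 0;0 0 0.8 0 0 0;0 0 0.8 0 0 0;0 0.5 0.5 0 0 0;0 1 0 0 0 0;0 1 0 0 0 0;0 1 0 0 0 0;0 1 0 0 0 0;0 1 0 0 0 0;0 1 0 0 0 0;0 1 0 0 0 0;0 1 0 0 0 0;0 0.5 0 0 0 0;0 0 0 0 0 0;0 0 0 0 0 0"
}}

```text
time_s: 21.8
tcp_pos: [0.4777, 0.0853, 0.1933]
ee_rot: [[-0.003, -1.0, 0.0], [-1.0, 0.003, 0.0], [-0.0, -0.0, -1.0]]
wrist_force: [-0.1, -0.5, 0.3]
gripper_width: 0.518
gripper_force: 0.0
```

Run:
```python
from m import *
im,d=snap('top','t4')
v=np.arange(384)[:,None]
blobs('top',im,d*((v>160)&(v<245)))
cv2.imwrite('pics/c4.png',cv2.resize(im[110:260,210:440],None,fx=3,fy=3))
```

```text
top blue [292. 190.] 57 z95 0.061 top mean [ 0.5138 -0.0828  0.0575] rng [ 0.503 -0.088] [ 0.525 -0.078]
top blue [342. 204.] 90 z95 0.104 top mean [ 0.4772 -0.1789  0.1012] rng [ 0.47  -0.188] [ 0.486 -0.169]
top blue [293. 225.] 59 z95 0.060 top mean [ 0.4422 -0.0826  0.0573] rng [ 0.431 -0.088] [ 0.454 -0.078]
top blue [440. 230.] 16 z95 0.046 top mean [ 0.422  -0.3895  0.0437] rng [ 0.422 -0.402] [ 0.422 -0.377]
top purple [361. 204.] 51 z95 0.085 top mean [ 0.4778 -0.2185  0.0826] rng [ 0.471 -0.226] [ 0.485 -0.211]
top purple [373. 204.] 41 z95 0.086 top mean [ 0.4775 -0.2435  0.0836] rng [ 0.472 -0.248] [ 0.484 -0.238]
top orange [297. 208.] 32 z95 0.057 top mean [ 0.4738 -0.0918  0.0552] rng [ 0.452 -0.093] [ 0.502 -0.091]
```

View pics/c4.png

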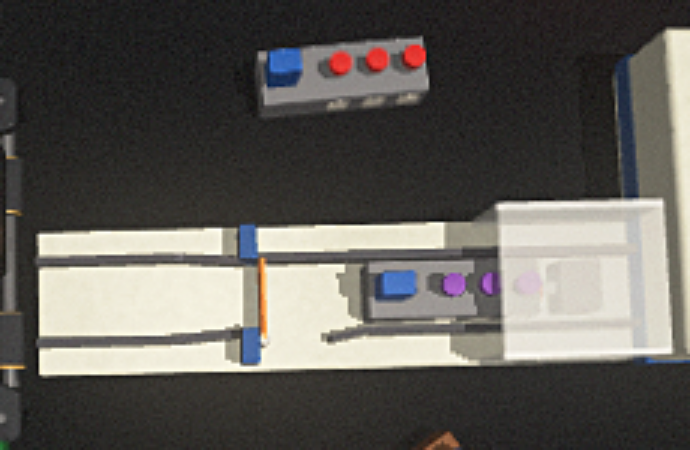

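The rack stands in the lane (365–540, 260–320) with its fin about 95 mm past the gate. The flap is shut at (262,300), the red-capped rack hasn't moved, and the arm is clear.

```bash
python3 -c "
from station import r
print(r.finish_job())"
```

```text
the job is handed in; nothing more can be done
None
```

I loaded the purple-capped rack and handed the job in. By the force readings it pressed the switch about 7 mm (12.7 N at the wrist). The last picture shows the rack upright behind the shut flap with the arm clear; the judge returned no verdict.

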